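# Pull the transit plug from a microscope lamp housing

### The job

Take the orange-handled puller rod from its stand, lower its cross-bar foot through the slot of the metal plug in the lamp housing, give it a quarter turn either way so that it locks under the slot, and pull the plug straight up out of the port, keeping it level. Set the plug down upright on the floor of the steel tray before letting go, and leave it there with the rod still standing in it. Leave the blue-handled rod in the stand.

Things in the scene. Friction and masses are not known exactly. Their poses are not given: they have to be found in the camera images.
- puller_grip (a point): Centre of the orange handle (30 mm along x, 18 along y, 50 high; grasp across y) of the loose puller rod, 0.15 kg, upright (z up) in either place of a grey stand 40 mm high; places 100 mm apart, handle centre 97 mm above bench. The underside of its 44 mm round collar, 57 mm below this point, rests on the stand. Lift it 40 mm straight up to clear the stand.
- puller_foot (a point): Underside of the rod's foot, 83 mm below puller_grip: a brass cross-bar 46 mm long along x, 12 wide along y, 14 high, on a 16 mm shaft; its top is 12 mm below the collar. In the stand it hangs through a 58 x 26 mm slot. In the plug it turns freely; turned 90 degrees (at least 60) it catches under the plug's slot once the rod rises 6 mm from collar contact.
- plug_top (a point): Centre of the top of the aluminium plug (0.3 kg, 90 mm wide, 44 high), z up, flush in a 95 mm wide, 44 deep port of the fixed cream housing (140 x 130, 60 high). Slot 58 mm along x, 26 along y through its 6 mm top; cavity floor 34 mm below top. Rod enters with its x along the slot (15 degrees). puller_grip is 57 mm above this with the collar down on the plug, 63 mm with the plug hanging.
- tray_in (a point): Centre of the inner floor, 5 mm above the bench, of the open steel tray fixed to the bench; inside 150 mm along x, 140 along y, walls 5 mm thick, rims 25 mm above the bench. With the plug standing in it, plug_top is 44 mm above this point; when let go the rod sinks 6 mm and stands on its collar on the plug.
- pinrod_grip (a point): Centre of the blue handle of another rod of the same size, with a plain pin for a foot, standing in the stand's other place. To be left there.

How it is judged:
By the outcome, as a careful person would: the job done as asked, in the order asked, and still so for the second after the job is handed in, with the robot touching nothing.
It also fails if it takes over 56 s, if anything falls off the work surface, if the arm or the gripper's body presses on something with over 40 N, if the wrist force passes 120 N, or if a joint passes its speed limit or range.

### The arm

A 7-joint arm with a two-finger parallel gripper is mounted at the origin on the work surface. World frame = base frame: x ahead of the robot, y to its left, z up, the work surface at z = 0. Lengths are in m, angles in rad, forces in N, time in s.
With the tool pointing down it reaches from about 0.4 to 0.85 m from the base axis. Payload 4.5 kg.
Tool frame: the origin (TCP) lies on the mounting face of the last link; the fingertips stand 166 mm ahead of it and the grasp point (between the pads) lies 147 mm ahead of it; y points along the fingers, z is the direction in which the jaws open and shut, and the axes are right-handed (so a half turn about y gives the same grasp; the last joint's range is limited). The gripper opens to 88 mm and grips with 3 to 60 N. Pads are 18 mm wide; open, the fingers measure 123 mm over their backs; the gripper's body (75 mm by 187 mm) begins 45 mm behind the grasp point.
Start: joints at [-1.124, 0.689, -0.195, 1.565, 0.157, 0.902, -0.215], TCP at [0.251, 0.573, 0.405] pointing down, gripper open.
Joint ranges: [-3.01, 3.01], [-0.46, 2.08], [-1.47, 1.51], [0.13, 2.56], [-1, 4.14], [0.04, 2.09], [-2.66, 2.66]. Speed limits (rad/s): [2.57, 2.57, 3.14, 3.14, 3.14, 3.14, 3.14].

### API

Orientations are given as a unit quaternion [x, y, z, w].
In Python, from plant import r gives the robot as it stands.
- The arm moves only by the tool arm_command, never from a script. Its argument "deltas" is a list of rows, each an object of numbers: "dx", "dy", "dz": the shift along the tool's x, y, z each as a share of 1000 mm, from -1 to 1; "wx", "wy", "wz": the turn, a rotation vector about the tool's x, y, z each as a share of 45 degrees, from -1 to 1. In form: [{"dx": .., "dy": .., "dz": .., "wx": .., "wy": .., "wz": ..}, ...]. A call has exactly 5 rows; each row is the pose to reach, as a shift and turn from the pose commanded when the call began, along the tool's axes at that moment; what a row does not reach only later rows make up. A row lasts 1/10 s, in which the tool goes at most 50 mm and 8.59 degrees, less where a joint would pass 70% of its speed; a pose out of reach is approached as far as the arm can. A call with a number of a shift or a turn outside -1 to 1 is refused whole. A call with a gripper value outside its range is refused whole. "claw" is the opening, from -1 (shut) to 1 (fully open), set as the call begins (left out, the last holds). The fingers move at their own pace and stop on an object; "grip_force" is the grip in N (left out, the last holds). Time passes only in rows, so rows that repeat a pose let the fingers close, or fill a call up. It gives the time, the measured TCP pose, the force and the opening at its end, in the units of the state.
- r.get_state(): the state, without advancing time (a new reading comes with each control period).
- r.snapshot(name): name is "scene" or "top" or "wrist"; returns the picture (420x560x3 uint8, red, green, blue); there is no depth.
- r.get_calibration(name): a dict with "vertical_fov" (degrees; the focal length in pixels is half the picture's height over the tangent of half this angle, whatever the lens; pixels are square), "cx", "cy" (the principal point, pixels), "R" (3x3) and "t" (3): a world point X has camera coordinates R X + t. Camera axes: x right, y down, z forward; pixel columns grow to the right and rows downward; lengths in m; the calibration is good to about 2 mm. A picture is of the moment at which its call begins: read the wrist's pose just before it. get_calibration takes no time and is no camera call; for the wrist camera it gives the pose at the moment of the call.
- r.finish_job(): hands the job in, once; it reports no verdict.
The state is a dict: "clock": time; "q": joint angles; "qd": joint speeds; "joint_torque": joint torques, N m; "tool_pos": TCP position; "eef_rot": TCP orientation; "contact_force": force on the tool from outside, world axes, zero at the start; "moment": the same for the moment, N m; "opening": opening from 0.0 (shut) to 1.0 (fully open).
Only numpy, scipy, OpenCV 4.12 (cv2) and the standard library are available. Lean on these libraries where they do the work, as an engineer would, in place of code of your own. Each camera call takes 0.05 s, during which the arm holds its last target.

## Working session

There is one attempt and no reset: what is moved stays moved. The work goes in short steps, Python scripts to look and compute and a tool call to move; the robot and the scene stay as the last step left them, time stands still between calls to the robot, and variables do not carry over. Pictures are saved under pics/ and viewed, and the job is handed in when it is done.

Besides the shell and the picture viewer there is one more tool, called by a JSON object that holds its "method" and its "body". arm_command: Moves the arm, as the interface text tells. Shift numbers are shares of 1000 mm and turn numbers shares of 45 degrees, none past 1 either way. Its arguments: {"type":"object","properties":{"deltas":{"type":"array","items":{"type":"object","properties":{"dx":{"type":"number","minimum":-1,"maximum":1},"dy":{"type":"number","minimum":-1,"maximum":1},"dz":{"type":"number","minimum":-1,"maximum":1},"wx":{"type":"number","minimum":-1,"maximum":1},"wy":{"type":"number","minimum":-1,"maximum":1},"wz":{"type":"number","minimum":-1,"maximum":1}}}},"claw":{"type":"number"},"grip_force":{"type":"number"}},"required":["deltas"]}

```bash
ls; mkdir -p pics; python3 - <<'E'
from plant import r
import cv2, numpy as np
s=r.get_state();print(s)
for n in ["scene","top","wrist"]:
    c=r.get_calibration(n);print(n,c)
    im=r.snapshot(n);cv2.imwrite(f"pics/{n}0.png",im[:,:,::-1])
E
```

```text
pics
{'clock': 0.0, 'q': array([-1.12418133,  0.68998808, -0.19452672,  1.56636495,  0.15732095,
        0.90252646, -0.21511105]), 'qd': array([ 0.00027525,  0.00032325, -0.00095966,  0.00128938,  0.00100439,
       -0.00139559, -0.00031492]), 'joint_torque': array([-1.64292724e-04, -5.27567983e+01, -1.26668762e+00, -1.53426701e+01,
       -5.25709928e-02,  6.68105960e-03,  1.74623706e-04]), 'tool_pos': array([0.25063016, 0.57217399, 0.40390196]), 'eef_rot': array([ 0.69276756, -0.14496842,  0.14479908, -0.69144088]), 'contact_force': array([-0.00204531, -0.02159355,  0.34422484]), 'moment': array([0.06390905, 0.03033563, 0.01605837]), 'opening': 0.9980529766983994}
scene {'vertical_fov': 46.7794972304914, 'cx': 278.5120241555259, 'cy': 209.68720962391907, 'R': array([[ 0.87599426,  0.48221911, -0.00993861],
       [ 0.37051178, -0.68597451, -0.62622679],
       [-0.30879616,  0.54488871, -0.7795776 ]]), 't': array([-0.44422586, -0.15928446,  1.18744881])}
top {'vertical_fov': 48.99551957618053, 'cx': 276.61323830921714, 'cy': 209.54483574588036, 'R': array([[-0.02210179, -0.99952523, -0.02146692],
       [-0.99819287,  0.02326229, -0.05540629],
       [ 0.05587935,  0.02020355, -0.9982331 ]]), 't': array([0.00729703, 0.5281015 , 1.13300838])}
wrist {'vertical_fov': 67.07278307492824, 'cx': 282.5020040186614, 'cy': 213.76864015296613, 'R': array([[ 0.40104355,  0.91605748, -0.00166422],
       [ 0.88072412, -0.38507387,  0.27575921],
       [ 0.25197044, -0.11205717, -0.96122531]]), 't': array([-0.62531439, -0.03895447,  0.38965028])}
```

View pics/scene0.png

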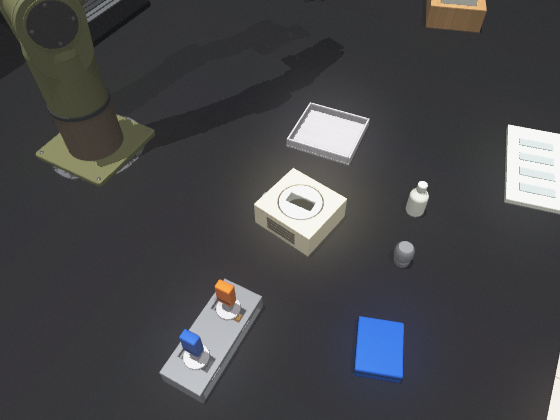

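View pics/top0.png

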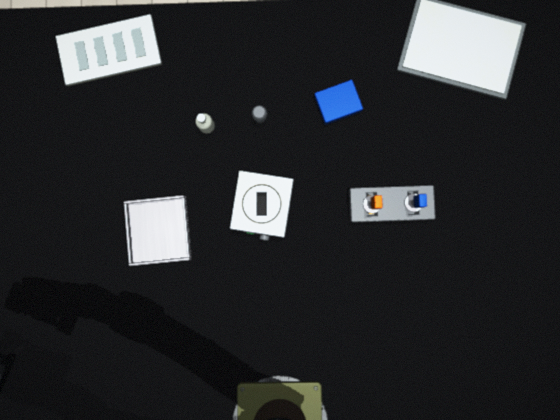

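View pics/wrist0.png

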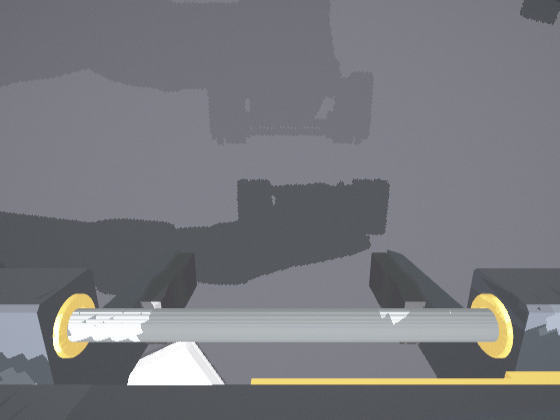

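```bash
cat > h.py <<'E'
import numpy as np, cv2
from plant import r
from scipy.spatial.transform import Rotation as Ro
def K(c,h=420):
    f=h/2/np.tan(np.radians(c["vertical_fov"])/2); return f
def ray(c,u,v):
    f=K(c); d=np.array([(u-c["cx"])/f,(v-c["cy"])/f,1.]); R=np.array(c["R"]); t=np.array(c["t"])
    return -R.T@t, R.T@d
def atz(c,u,v,z):
    o,d=ray(c,u,v); return o+d*(z-o[2])/d[2]
def proj(c,X):
    p=np.array(c["R"])@np.array(X)+np.array(c["t"]); f=K(c); return np.array([c["cx"]+f*p[0]/p[2],c["cy"]+f*p[1]/p[2]])
def crop(src,dst,u0,v0,u1,v1,k):
    im=cv2.imread(src)[v0:v1,u0:u1]; cv2.imwrite(dst,cv2.resize(im,None,fx=k,fy=k,interpolation=cv2.INTER_CUBIC))
E
python3 - <<'E'
from h import *
crop("pics/top0.png","pics/t1.png",340,170,450,240,7)
crop("pics/top0.png","pics/t2.png",110,160,310,280,4)
crop("pics/scene0.png","pics/s1.png",150,270,280,400,5)
c=r.get_calibration("top")
print("orange",atz(c,377,202,.122),"blue",atz(c,421,201,.122),"plug",atz(c,261.5,203.5,.06),"tray",atz(c,158,231,.0))
E
```

```text
orange [ 0.53385368 -0.23297865  0.122     ] blue [ 0.53377714 -0.33134566  0.122     ] plug [0.54093906 0.03027095 0.06      ] tray [0.48159788 0.29687641 0.        ]
```

View pics/t1.png

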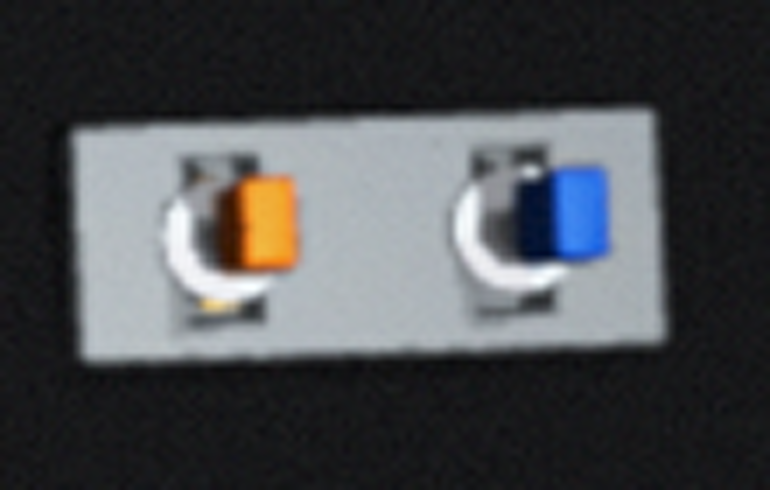

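View pics/t2.png

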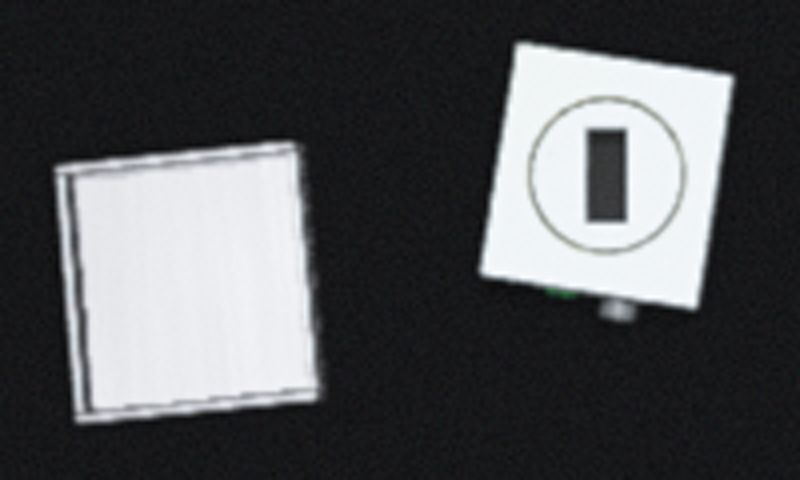

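View pics/s1.png

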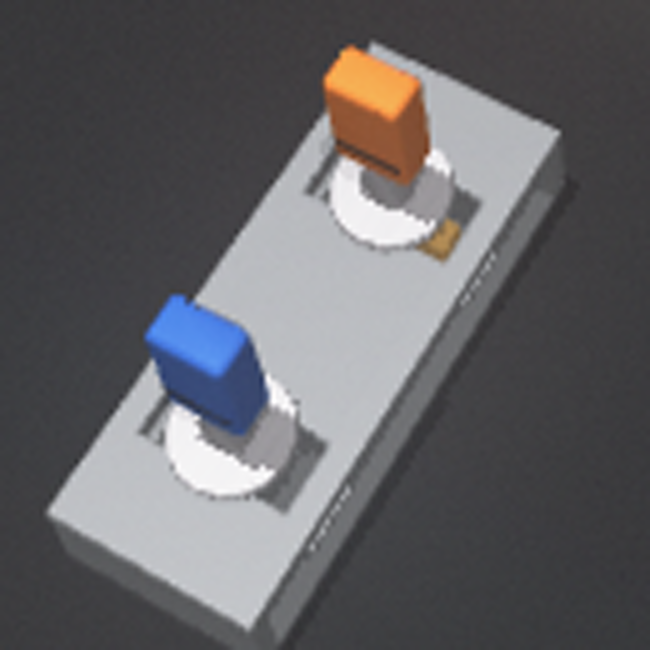

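```bash
python3 - <<'E'
from h import *
s=r.get_state(); M=Ro.from_quat(s["eef_rot"]).as_matrix(); print(M.round(3))
c=r.get_calibration("top")
def P(l,u0,v0,k,z): return np.array([atz(c,u0+(u+.5)/k-.5,v0+(v+.5)/k-.5,z) for u,v in l])
def show(n,p):
    print(n,p.mean(0).round(4)); 
    for i in range(len(p)):
        d=p[(i+1)%len(p)]-p[i]; print("   len %.4f ang %.1f"%(np.hypot(d[0],d[1]),np.degrees(np.arctan2(d[1],d[0]))))
show("stand",P([(73,128),(655,108),(667,343),(83,362)],340,170,7,.04))
show("orange",P([(243,178),(294,178),(297,270),(246,270)],340,170,7,.122))
show("blue",P([(556,168),(606,168),(609,260),(556,260)],340,170,7,.122))
show("slot",P([(587,129),(627,129),(627,223),(587,223)],110,160,4,.06))
show("circ",P([(529,174),(607,97),(686,174),(607,252)],110,160,4,.06))
show("housing",P([(516,42),(734,75),(697,310),(480,274)],110,160,4,.06))
show("tray",P([(55,167),(298,142),(322,398),(78,423)],110,160,4,.025))
c=r.get_calibration("scene")
show("sceneorange",P([(325,85),(350,47),(425,82),(402,122)],150,270,5,.122))
print(proj(c,[.535,-.235,.122]),proj(c,[.541,.03,.06]))
E
```

```text
[[ 0.916 -0.     0.401]
 [-0.401 -0.001  0.916]
 [ 0.    -1.    -0.001]]
stand [ 0.5357 -0.286   0.04  ]
   len 0.2011 ang -89.4
   len 0.0815 ang -179.4
   len 0.2010 ang 90.6
   len 0.0814 ang 0.7
orange [ 0.5348 -0.2356  0.122 ]
   len 0.0163 ang -91.4
   len 0.0296 ang 179.9
   len 0.0163 ang 88.7
   len 0.0296 ang -0.1
blue [ 0.5356 -0.3352  0.122 ]
   len 0.0159 ang -91.4
   len 0.0296 ang 179.6
   len 0.0169 ang 88.7
   len 0.0296 ang -2.2
slot [0.5407 0.0306 0.06  ]
   len 0.0240 ang -91.4
   len 0.0564 ang 178.8
   len 0.0239 ang 88.7
   len 0.0564 ang -1.1
circ [0.5417 0.0304 0.06  ]
   len 0.0657 ang -46.5
   len 0.0663 ang -135.7
   len 0.0664 ang 133.4
   len 0.0662 ang 43.8
housing [0.5414 0.0308 0.06  ]
   len 0.1327 ang -100.1
   len 0.1425 ang 169.7
   len 0.1315 ang 79.3
   len 0.1411 ang -9.8
tray [0.4835 0.2932 0.025 ]
   len 0.1525 ang -85.5
   len 0.1591 ang -175.3
   len 0.1519 ang 94.6
   len 0.1593 ang 4.9
sceneorange [ 0.5378 -0.2366  0.122 ]
   len 0.0160 ang 92.4
   len 0.0290 ang 1.3
   len 0.0162 ang -85.4
   len 0.0296 ang -179.0
[223.76601448 284.87314502] [299.87438145 201.35437848]
```

```bash
cat >> h.py <<'E'
def yawpose(yaw):
    y=np.radians(yaw); c,s=np.cos(y),np.sin(y)
    return np.array([[c,0,-s],[s,0,c],[0,-1,0]])
def delta(p,yaw,show=True):
    s=r.get_state(); M=Ro.from_quat(s["eef_rot"]).as_matrix()
    d=M.T@(np.array(p)-s["tool_pos"]); w=Ro.from_matrix(M.T@yawpose(yaw)).as_rotvec(degrees=True)/45
    print("d",d.round(4),"w",w.round(4),"dist",np.linalg.norm(d).round(3))
def st():
    s=r.get_state(); M=Ro.from_quat(s["eef_rot"]).as_matrix()
    print("t",s["clock"],"pos",s["tool_pos"].round(4),"yaw %.2f"%np.degrees(np.arctan2(M[1,0],M[0,0])),"F",s["contact_force"].round(2),"op",round(s["opening"],3),"q",s["q"].round(2))
E
python3 -c "
from h import *
delta([.535,-.2355,.334],0)"
```

```text
d [ 0.5845  0.071  -0.6258] w [ 1.700e-03 -5.255e-01 -2.000e-04] dist 0.859
```

{"method": "arm_command", "body": {"deltas": [{"dx": 0.015,"dy": 0.002,"dz": -0.016},{"dx": 0.044,"dy": 0.005,"dz": -0.047},{"dx": 0.073,"dy": 0.009,"dz": -0.078},{"dx": 0.102,"dy": 0.012,"dz": -0.109},{"dx": 0.131,"dy": 0.016,"dz": -0.14}], "claw": 1}}

```text
invalid input at $.deltas[0]: expected keys dx, dy, dz, wx, wy, wz
```

{"method": "arm_command", "body": {"deltas": [{"dx": 0.03,"dy": 0.004,"dz": -0.032},{"dx": 0.06,"dy": 0.007,"dz": -0.064},{"dx": 0.09,"dy": 0.011,"dz": -0.096},{"dx": 0.12,"dy": 0.015,"dz": -0.128},{"dx": 0.15,"dy": 0.018,"dz": -0.16}]}}

```text
invalid input at $.deltas[0]: expected keys dx, dy, dz, wx, wy, wz
```

{"method": "arm_command", "body": {"deltas": [{"dx": 0.03,"dy": 0.004,"dz": -0.032},{"dx": 0.06,"dy": 0.007,"dz": -0.064},{"dx": 0.09,"dy": 0.011,"dz": -0.096},{"dx": 0.12,"dy": 0.015,"dz": -0.128},{"dx": 0.15,"dy": 0.018,"dz": -0.16}]}}

```text
invalid input at $.deltas[0]: expected keys dx, dy, dz, wx, wy, wz
```

```bash
python3 -c "
from h import *
st();delta([.535,-.2355,.334],0)"
```

```text
t 0.15 pos [0.2506 0.5723 0.4041] yaw -23.65 F [ 0.28 -0.1  -0.07] op 1.004 q [-1.12  0.69 -0.19  1.57  0.16  0.9  -0.22]
d [ 0.5845  0.071  -0.6258] w [ 1.700e-03 -5.255e-01 -2.000e-04] dist 0.859
```

{"method": "arm_command", "body": {"deltas": [{"dx": 0.015,"dy": 0.002,"dz": -0.016,"wx": 0,"wy": 0,"wz": 0},{"dx": 0.044,"dy": 0.005,"dz": -0.047,"wx": 0,"wy": 0,"wz": 0},{"dx": 0.073,"dy": 0.009,"dz": -0.078,"wx": 0,"wy": 0,"wz": 0},{"dx": 0.102,"dy": 0.012,"dz": -0.109,"wx": 0,"wy": 0,"wz": 0},{"dx": 0.131,"dy": 0.016,"dz": -0.14,"wx": 0,"wy": 0,"wz": 0}], "claw": 1}}

```text
clock: 0.65
tool_pos: [0.3149, 0.3901, 0.3886]
eef_rot: [0.692, -0.145, 0.145, -0.692]
contact_force: [1.1, -0.6, 1.3]
opening: 1.001
```

```bash
python3 -c "
from h import *
st();delta([.535,-.2355,.334],0)"
```

```text
t 0.65 pos [0.3149 0.3901 0.3886] yaw -23.64 F [ 1.09 -0.64  1.33] op 1.001 q [-0.85  0.56 -0.21  1.95  0.19  0.65 -0.02]
d [ 0.4525  0.0546 -0.4848] w [ 1.000e-04 -5.253e-01  2.000e-04] dist 0.665
```

{"method": "arm_command", "body": {"deltas": [{"dx": 0.03,"dy": 0.004,"dz": -0.032,"wx": 0,"wy": 0,"wz": 0},{"dx": 0.06,"dy": 0.007,"dz": -0.064,"wx": 0,"wy": 0,"wz": 0},{"dx": 0.09,"dy": 0.011,"dz": -0.096,"wx": 0,"wy": 0,"wz": 0},{"dx": 0.12,"dy": 0.015,"dz": -0.128,"wx": 0,"wy": 0,"wz": 0},{"dx": 0.15,"dy": 0.018,"dz": -0.16,"wx": 0,"wy": 0,"wz": 0}]}}

```text
clock: 1.15
tool_pos: [0.3881, 0.1833, 0.3705]
eef_rot: [0.692, -0.145, 0.145, -0.692]
contact_force: [1.6, -0.9, 0.4]
opening: 1.0
```

{"method": "arm_command", "body": {"deltas": [{"dx": 0.03,"dy": 0.004,"dz": -0.032,"wx": 0,"wy": 0,"wz": 0},{"dx": 0.06,"dy": 0.007,"dz": -0.064,"wx": 0,"wy": 0,"wz": 0},{"dx": 0.09,"dy": 0.011,"dz": -0.096,"wx": 0,"wy": 0,"wz": 0},{"dx": 0.12,"dy": 0.015,"dz": -0.128,"wx": 0,"wy": 0,"wz": 0},{"dx": 0.15,"dy": 0.018,"dz": -0.16,"wx": 0,"wy": 0,"wz": 0}]}}

```text
clock: 1.65
tool_pos: [0.4613, -0.0235, 0.3525]
eef_rot: [-0.692, 0.145, -0.145, 0.692]
contact_force: [1.1, -1.1, 0.6]
opening: 0.999
```

```bash
python3 -c "
from h import *
st();delta([.535,-.2355,.334],0)"
```

```text
t 1.65 pos [ 0.4613 -0.0235  0.3525] yaw -23.65 F [ 1.14 -1.07  0.63] op 0.999 q [ 0.14  0.58 -0.28  2.1   0.32  0.51  0.77]
d [ 0.1525  0.0184 -0.1646] w [-2.000e-04 -5.255e-01 -2.000e-04] dist 0.225
```

{"method": "arm_command", "body": {"deltas": [{"dx": 0.03,"dy": 0.004,"dz": -0.033,"wx": 0,"wy": -0.13,"wz": 0},{"dx": 0.06,"dy": 0.008,"dz": -0.066,"wx": 0,"wy": -0.26,"wz": 0},{"dx": 0.095,"dy": 0.012,"dz": -0.1,"wx": 0,"wy": -0.39,"wz": 0},{"dx": 0.128,"dy": 0.016,"dz": -0.138,"wx": 0,"wy": -0.5255,"wz": 0},{"dx": 0.1525,"dy": 0.0184,"dz": -0.1646,"wx": 0,"wy": -0.5255,"wz": 0}]}}

```text
clock: 2.15
tool_pos: [0.5345, -0.2379, 0.3335]
eef_rot: [0.707, -0.001, 0.0, -0.707]
contact_force: [0.3, 0.3, 1.4]
opening: 0.997
```

```bash
python3 - <<'E'
from h import *
st()
c=r.get_calibration("wrist"); im=r.snapshot("wrist"); cv2.imwrite("pics/w1.png",im[:,:,::-1])
im=r.snapshot("top"); cv2.imwrite("pics/top1.png",im[:,:,::-1])
st()
for X in [(.535,-.2355,.122),(.535,-.2355,.072),(.5355,-.236,.04)]: print(proj(c,X))
import pickle; pickle.dump(c,open("w1.pkl","wb"))
E
```

```text
t 2.15 pos [ 0.5345 -0.2379  0.3335] yaw -0.09 F [0.34 0.33 1.42] op 0.997 q [ 0.6   0.76 -0.46  1.75  0.47  0.74  1.47]
t 2.25 pos [ 0.5345 -0.2405  0.3331] yaw -0.59 F [-1.34  0.92 -0.31] op 1.001 q [ 0.6   0.76 -0.45  1.75  0.47  0.74  1.47]
[285.14967067 236.59886491]
[284.71525184 214.93646442]
[283.95434823 205.48402074]
```

View pics/w1.png

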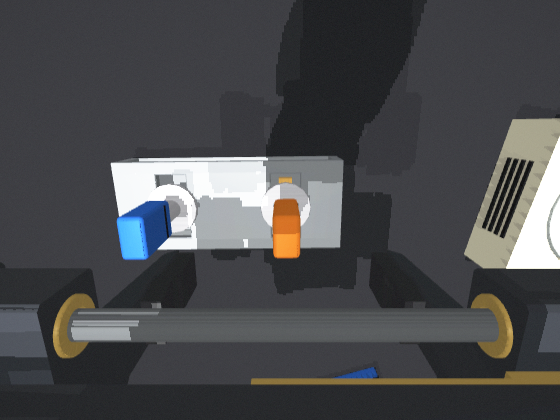

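```bash
python3 - <<'E'
from h import *
import pickle
st()
c=pickle.load(open("w1.pkl","rb"))
crop("pics/w1.png","pics/w1c.png",250,180,330,270,6)
crop("pics/top1.png","pics/t1c.png",340,170,450,240,7)
for sx in(-1,1):
  for sy in (-1,1):
    print([proj(c,(.535+.015*sx,-.2355+.009*sy,z)).round(1) for z in (.122,.072)])
E
```

```text
t 2.25 pos [ 0.5345 -0.2405  0.3331] yaw -0.59 F [-1.34  0.92 -0.31] op 1.001 q [ 0.6   0.76 -0.45  1.75  0.47  0.74  1.47]
[array([270.9, 214.2]), array([273.2, 196.5])]
[array([299.5, 214.2]), array([296.2, 196.5])]
[array([271.4, 258.1]), array([273.6, 232.8])]
[array([298.9, 258.1]), array([295.9, 232.8])]
```

View pics/w1c.png

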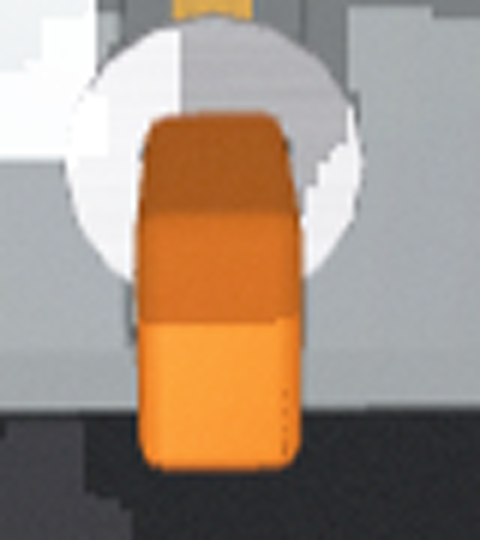

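{"method": "arm_command", "body": {"deltas": [{"dx": 0,"dy": 0.0,"dz": 0,"wx": 0,"wy": 0,"wz": 0},{"dx": 0,"dy": 0.005,"dz": 0,"wx": 0,"wy": 0,"wz": 0},{"dx": 0,"dy": 0.01,"dz": 0,"wx": 0,"wy": 0,"wz": 0},{"dx": 0,"dy": 0.02,"dz": 0,"wx": 0,"wy": 0,"wz": 0},{"dx": 0,"dy": 0.02,"dz": 0,"wx": 0,"wy": 0,"wz": 0}]}}

```text
clock: 2.75
tool_pos: [0.5341, -0.2327, 0.3128]
eef_rot: [-0.707, 0.0, 0.002, 0.707]
contact_force: [0.2, -0.9, 0.4]
opening: 1.005
```

```bash
python3 -c "
from h import *
st();delta([.535,-.2347,.244],0)"
```

```text
t 2.75 pos [ 0.5341 -0.2327  0.3128] yaw 0.09 F [ 0.18 -0.9   0.38] op 1.005 q [ 0.58  0.78 -0.44  1.77  0.49  0.7   1.45]
d [ 0.0011  0.0688 -0.002 ] w [-0.0012  0.002  -0.0037] dist 0.069
```

{"method": "arm_command", "body": {"deltas": [{"dx": 0,"dy": 0.01,"dz": 0,"wx": 0,"wy": 0,"wz": 0},{"dx": 0,"dy": 0.02,"dz": 0,"wx": 0,"wy": 0,"wz": 0},{"dx": 0,"dy": 0.03,"dz": 0,"wx": 0,"wy": 0,"wz": 0},{"dx": 0,"dy": 0.03,"dz": 0,"wx": 0,"wy": 0,"wz": 0},{"dx": 0,"dy": 0.03,"dz": 0,"wx": 0,"wy": 0,"wz": 0}]}}

```text
clock: 3.25
tool_pos: [0.5346, -0.2336, 0.2839]
eef_rot: [-0.707, 0.0, 0.0, 0.707]
contact_force: [0.8, 0.6, 0.2]
opening: 1.001
```

```bash
python3 -c "
from h import *
st();delta([.535,-.2347,.244],0)"
```

```text
t 3.25 pos [ 0.5346 -0.2336  0.2839] yaw -0.00 F [0.82 0.58 0.25] op 1.001 q [ 0.57  0.83 -0.41  1.79  0.52  0.64  1.42]
d [ 0.0004  0.0399 -0.0011] w [-0.0005 -0.     -0.0008] dist 0.04
```

{"method": "arm_command", "body": {"deltas": [{"dx": 0,"dy": 0.01,"dz": 0,"wx": 0,"wy": 0,"wz": 0},{"dx": 0,"dy": 0.025,"dz": 0,"wx": 0,"wy": 0,"wz": 0},{"dx": 0,"dy": 0.035,"dz": 0,"wx": 0,"wy": 0,"wz": 0},{"dx": 0,"dy": 0.04,"dz": 0,"wx": 0,"wy": 0,"wz": 0},{"dx": 0,"dy": 0.04,"dz": 0,"wx": 0,"wy": 0,"wz": 0}]}}

```text
clock: 3.75
tool_pos: [0.5345, -0.2336, 0.2436]
eef_rot: [-0.707, 0.0, 0.0, 0.707]
contact_force: [-0.4, 0.6, -0.7]
opening: 1.0
```

```bash
python3 - <<'E'
from h import *
st();delta([.535,-.2347,.244],0)
c=r.get_calibration("wrist"); im=r.snapshot("wrist"); cv2.imwrite("pics/w2.png",im[:,:,::-1])
st();delta([.535,-.2347,.244],0)
E
```

```text
t 3.75 pos [ 0.5345 -0.2336  0.2436] yaw 0.00 F [-0.43  0.64 -0.65] op 1.0 q [ 0.54  0.88 -0.37  1.81  0.56  0.56  1.39]
d [ 0.0005 -0.0004 -0.0011] w [-0.0006  0.     -0.0015] dist 0.001
t 3.8 pos [ 0.5347 -0.2336  0.2441] yaw 0.00 F [0.66 0.35 0.07] op 1.004 q [ 0.54  0.88 -0.37  1.81  0.56  0.56  1.39]
d [ 0.0003  0.0001 -0.0011] w [-0.0002  0.     -0.0003] dist 0.001
```

View pics/w2.png

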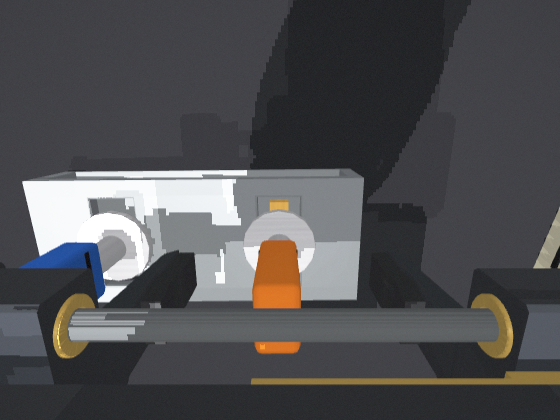

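{"method": "arm_command", "body": {"deltas": [{"dx": 0,"dy": 0,"dz": -0.001,"wx": 0,"wy": 0,"wz": 0},{"dx": 0,"dy": 0,"dz": -0.001,"wx": 0,"wy": 0,"wz": 0},{"dx": 0,"dy": 0,"dz": -0.001,"wx": 0,"wy": 0,"wz": 0},{"dx": 0,"dy": 0,"dz": -0.001,"wx": 0,"wy": 0,"wz": 0},{"dx": 0,"dy": 0,"dz": -0.001,"wx": 0,"wy": 0,"wz": 0}], "claw": -1, "grip_force": 40}}

```text
clock: 4.3
tool_pos: [0.5347, -0.2347, 0.2445]
eef_rot: [0.707, 0.0, 0.0, -0.707]
contact_force: [0.5, -0.5, 0.2]
opening: 0.571
```

{"method": "arm_command", "body": {"deltas": [{"dx": 0,"dy": 0,"dz": 0,"wx": 0,"wy": 0,"wz": 0},{"dx": 0,"dy": 0,"dz": 0,"wx": 0,"wy": 0,"wz": 0},{"dx": 0,"dy": 0,"dz": 0,"wx": 0,"wy": 0,"wz": 0},{"dx": 0,"dy": 0,"dz": 0,"wx": 0,"wy": 0,"wz": 0},{"dx": 0,"dy": 0,"dz": 0,"wx": 0,"wy": 0,"wz": 0}]}}

```text
clock: 4.8
tool_pos: [0.5345, -0.2347, 0.2441]
eef_rot: [-0.707, 0.0, 0.0, 0.707]
contact_force: [-0.7, -0.7, -1.5]
opening: 0.201
```

{"method": "arm_command", "body": {"deltas": [{"dx": 0,"dy": 0,"dz": 0,"wx": 0,"wy": 0,"wz": 0},{"dx": 0,"dy": -0.005,"dz": 0,"wx": 0,"wy": 0,"wz": 0},{"dx": 0,"dy": -0.015,"dz": 0,"wx": 0,"wy": 0,"wz": 0},{"dx": 0,"dy": -0.03,"dz": 0,"wx": 0,"wy": 0,"wz": 0},{"dx": 0,"dy": -0.045,"dz": 0,"wx": 0,"wy": 0,"wz": 0}]}}

```text
clock: 5.3
tool_pos: [0.5346, -0.2346, 0.2904]
eef_rot: [-0.707, -0.0, -0.0, 0.707]
contact_force: [0.6, 0.0, -2.1]
opening: 0.202
```

{"method": "arm_command", "body": {"deltas": [{"dx": 0,"dy": -0.015,"dz": 0,"wx": 0,"wy": 0,"wz": 0},{"dx": 0,"dy": -0.03,"dz": 0,"wx": 0,"wy": 0,"wz": 0},{"dx": 0,"dy": -0.04,"dz": 0,"wx": 0,"wy": 0,"wz": 0},{"dx": 0,"dy": -0.045,"dz": 0,"wx": 0,"wy": 0,"wz": 0},{"dx": 0,"dy": -0.045,"dz": 0,"wx": 0,"wy": 0,"wz": 0}]}}

```text
clock: 5.8
tool_pos: [0.5348, -0.2347, 0.335]
eef_rot: [0.707, 0.0, 0.0, -0.707]
contact_force: [0.6, 0.1, -2.9]
opening: 0.201
```

```bash
python3 - <<'E'
from h import *
st();delta([.541,.0305,.334],0)
im=r.snapshot("scene"); cv2.imwrite("pics/s3.png",im[:,:,::-1])
st()
E
```

```text
t 5.8 pos [ 0.5348 -0.2347  0.335 ] yaw -0.01 F [ 0.64  0.14 -2.87] op 0.201 q [ 0.6   0.76 -0.46  1.75  0.47  0.74  1.47]
d [0.0062 0.0009 0.2652] w [ 0.0005 -0.0001  0.0016] dist 0.265
t 5.85 pos [ 0.5346 -0.2347  0.3343] yaw -0.00 F [-0.95 -0.49 -2.44] op 0.199 q [ 0.6   0.76 -0.46  1.75  0.47  0.74  1.47]
```

View pics/s3.png

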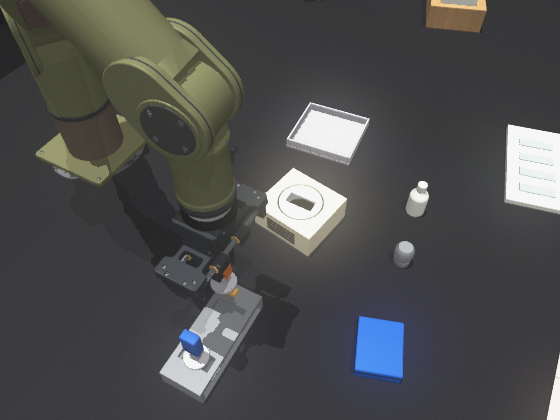

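{"method": "arm_command", "body": {"deltas": [{"dx": 0,"dy": 0,"dz": 0.01,"wx": 0,"wy": 0,"wz": 0},{"dx": 0,"dy": 0,"dz": 0.035,"wx": 0,"wy": 0,"wz": 0},{"dx": 0,"dy": 0,"dz": 0.07,"wx": 0,"wy": 0,"wz": 0},{"dx": 0,"dy": 0,"dz": 0.11,"wx": 0,"wy": 0,"wz": 0},{"dx": 0.002,"dy": 0,"dz": 0.14,"wx": 0,"wy": 0,"wz": 0}]}}

```text
clock: 6.35
tool_pos: [0.536, -0.0912, 0.3338]
eef_rot: [-0.706, -0.0, 0.001, 0.708]
contact_force: [-0.1, -0.1, -1.1]
opening: 0.198
```

{"method": "arm_command", "body": {"deltas": [{"dx": 0.001,"dy": 0,"dz": 0.015,"wx": 0,"wy": 0,"wz": 0},{"dx": 0.002,"dy": 0,"dz": 0.025,"wx": 0,"wy": 0,"wz": 0},{"dx": 0.003,"dy": 0,"dz": 0.03,"wx": 0,"wy": 0,"wz": 0},{"dx": 0.004,"dy": 0,"dz": 0.03,"wx": 0,"wy": 0,"wz": 0},{"dx": 0.004,"dy": 0,"dz": 0.03,"wx": 0,"wy": 0,"wz": 0}]}}

```text
clock: 6.85
tool_pos: [0.5408, -0.0662, 0.3341]
eef_rot: [0.707, -0.001, 0.001, -0.707]
contact_force: [-0.2, 0.0, -2.0]
opening: 0.197
```

```bash
python3 - <<'E'
from h import *
st()
import pickle
c=r.get_calibration("wrist");pickle.dump(c,open("w4.pkl","wb"))
im=r.snapshot("wrist"); cv2.imwrite("pics/w4.png",im[:,:,::-1])
print(proj(c,(.541,.0305,.06)))
st()
E
```

```text
t 6.85 pos [ 0.5408 -0.0662  0.3341] yaw -0.14 F [-0.23  0.04 -2.02] op 0.197 q [ 0.29  0.71 -0.42  1.87  0.45  0.66  1.16]
[398.07037548 210.10707951]
t 6.9 pos [ 0.5407 -0.0663  0.3341] yaw -0.15 F [ 0.05 -0.58 -1.49] op 0.2 q [ 0.29  0.71 -0.42  1.87  0.45  0.66  1.16]
```

View pics/w4.png

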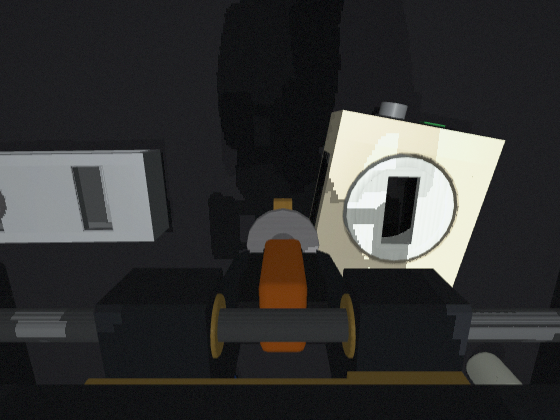

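```bash
python3 - <<'E'
from h import *
import pickle
c=pickle.load(open("w4.pkl","rb"))
crop("pics/w4.png","pics/w4c.png",330,140,470,275,5)
for L in ([(387,177),(418,177),(412,243),(382,243)],[(343,208),(400,153),(457,208),(400,263)]):
    p=np.array([atz(c,u,v,.06) for u,v in L]); print(p.round(4),p.mean(0).round(4))
E
```

```text
[[0.5132 0.0188 0.06  ]
 [0.5133 0.0439 0.06  ]
 [0.5703 0.0453 0.06  ]
 [0.5702 0.0196 0.06  ]] [0.5418 0.0319 0.06  ]
[[ 0.5391 -0.0154  0.06  ]
 [ 0.4941  0.0274  0.06  ]
 [ 0.5393  0.0792  0.06  ]
 [ 0.5889  0.0369  0.06  ]] [0.5404 0.032  0.06  ]
```

View pics/w4c.png

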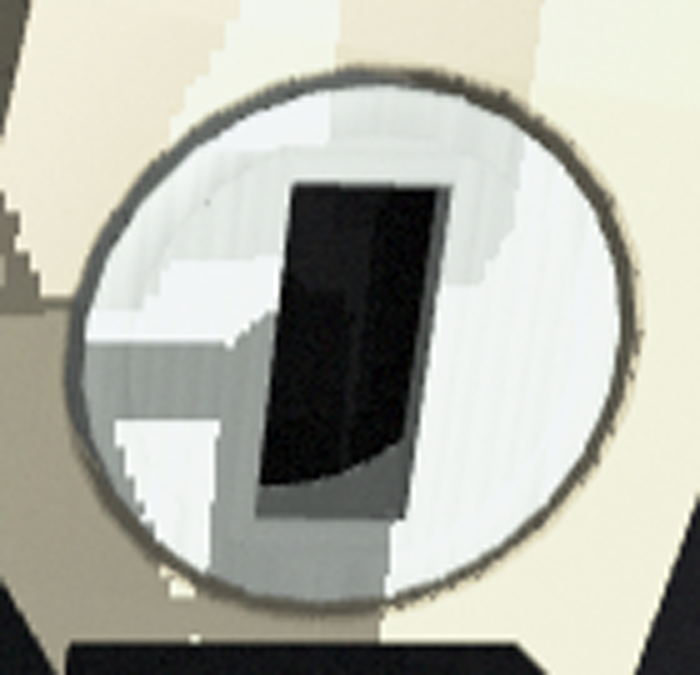

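{"method": "arm_command", "body": {"deltas": [{"dx": 0,"dy": 0,"dz": 0.01,"wx": 0,"wy": 0,"wz": 0},{"dx": 0,"dy": 0,"dz": 0.035,"wx": 0,"wy": 0,"wz": 0},{"dx": 0,"dy": 0,"dz": 0.065,"wx": 0,"wy": 0,"wz": 0},{"dx": 0,"dy": 0,"dz": 0.088,"wx": 0,"wy": 0,"wz": 0},{"dx": 0,"dy": 0,"dz": 0.0978,"wx": 0,"wy": 0,"wz": 0}]}}

```text
clock: 7.4
tool_pos: [0.5405, 0.0362, 0.3346]
eef_rot: [-0.706, -0.001, 0.001, 0.708]
contact_force: [-0.8, -0.1, -0.8]
opening: 0.202
```

{"method": "arm_command", "body": {"deltas": [{"dx": 0,"dy": 0,"dz": 0,"wx": 0,"wy": 0,"wz": 0},{"dx": 0,"dy": 0,"dz": 0,"wx": 0,"wy": 0,"wz": 0},{"dx": 0,"dy": 0.01,"dz": 0,"wx": 0,"wy": 0,"wz": 0},{"dx": 0,"dy": 0.02,"dz": 0,"wx": 0,"wy": 0,"wz": 0},{"dx": 0,"dy": 0.02,"dz": 0,"wx": 0,"wy": 0,"wz": 0}]}}

```text
clock: 7.9
tool_pos: [0.54, 0.032, 0.3125]
eef_rot: [0.707, -0.002, -0.001, -0.707]
contact_force: [-0.4, -0.4, -1.2]
opening: 0.197
```

```bash
python3 - <<'E'
from h import *
st(); delta([.541,.0315,.264],0)
for n in("wrist","scene"):
    im=r.snapshot(n); cv2.imwrite(f"pics/{n}5.png",im[:,:,::-1])
st(); delta([.541,.0315,.264],0)
c=r.get_calibration("scene"); print(proj(c,(.541,.0315,.084)), proj(c,(.541,.0315,.06)))
crop("pics/scene5.png","pics/s5.png",230,150,370,270,5)
E
```

```text
t 7.9 pos [0.54   0.032  0.3125] yaw -0.08 F [-0.43 -0.39 -1.25] op 0.197 q [ 0.08  0.74 -0.38  1.9   0.46  0.6   0.98]
d [ 0.0012  0.0485 -0.0004] w [ 0.0013 -0.0018 -0.0046] dist 0.048
t 8.0 pos [0.5405 0.0327 0.3136] yaw -0.04 F [ 0.31  0.01 -2.29] op 0.202 q [ 0.08  0.73 -0.38  1.9   0.46  0.6   0.98]
d [ 0.0006  0.0496 -0.0011] w [ 0.0003 -0.0008 -0.0017] dist 0.05
[300.50973472 193.18030612] [300.21121742 200.85702208]
```

View pics/wrist5.png

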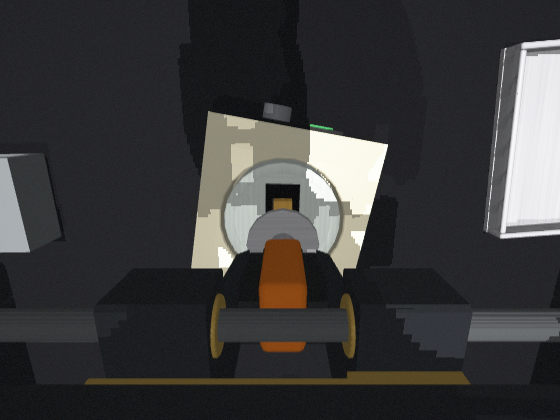

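View pics/s5.png

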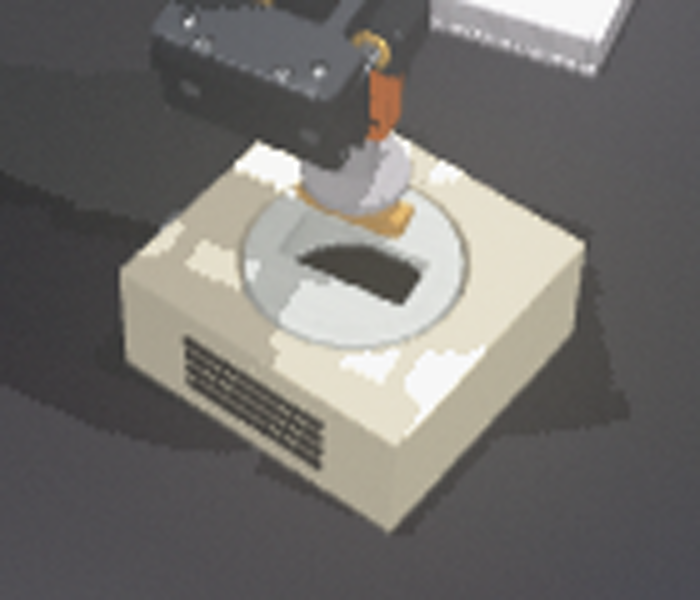

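{"method": "arm_command", "body": {"deltas": [{"dx": 0,"dy": 0.006,"dz": -0.001,"wx": 0,"wy": 0,"wz": 0},{"dx": 0,"dy": 0.012,"dz": -0.001,"wx": 0,"wy": 0,"wz": 0},{"dx": 0,"dy": 0.018,"dz": -0.001,"wx": 0,"wy": 0,"wz": 0},{"dx": 0,"dy": 0.024,"dz": -0.001,"wx": 0,"wy": 0,"wz": 0},{"dx": 0,"dy": 0.03,"dz": -0.001,"wx": 0,"wy": 0,"wz": 0}]}}

```text
clock: 8.5
tool_pos: [0.5407, 0.0322, 0.2837]
eef_rot: [-0.707, 0.0, 0.0, 0.707]
contact_force: [-0.2, 0.3, -1.9]
opening: 0.204
```

```bash
python3 - <<'E'
from h import *
st(); delta([.541,.0315,.266],0)
for n in("wrist","scene"):
    im=r.snapshot(n); cv2.imwrite(f"pics/{n}6.png",im[:,:,::-1])
st(); delta([.541,.0315,.266],0)
crop("pics/scene6.png","pics/s6.png",230,150,370,270,5)
E
```

```text
t 8.5 pos [0.5407 0.0322 0.2837] yaw 0.00 F [-0.24  0.25 -1.88] op 0.204 q [ 0.06  0.78 -0.35  1.92  0.49  0.53  0.95]
d [ 0.0003  0.0177 -0.0007] w [-0.0001  0.0001 -0.0001] dist 0.018
t 8.6 pos [0.5403 0.0321 0.2834] yaw 0.01 F [-0.3  -0.21 -2.95] op 0.201 q [ 0.06  0.78 -0.35  1.92  0.49  0.53  0.95]
d [ 0.0007  0.0174 -0.0006] w [ 0.0003  0.0002 -0.0021] dist 0.017
```

View pics/s6.png

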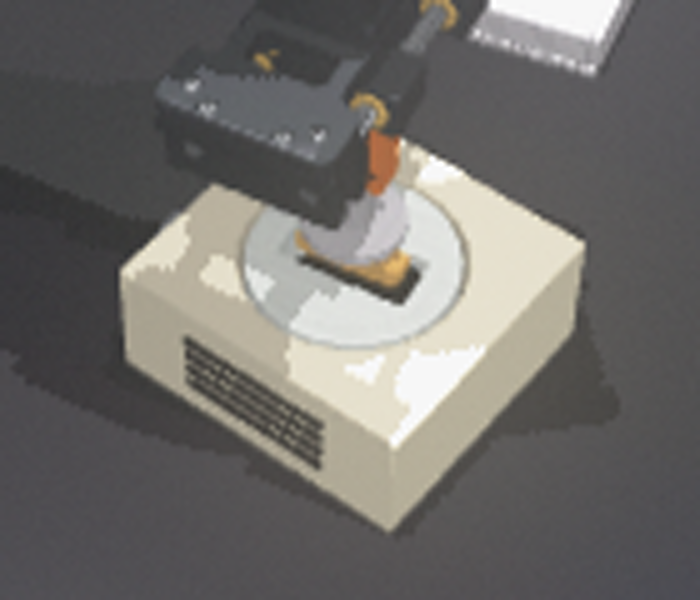

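{"method": "arm_command", "body": {"deltas": [{"dx": 0,"dy": 0.004,"dz": 0,"wx": 0,"wy": 0,"wz": 0},{"dx": 0,"dy": 0.008,"dz": 0,"wx": 0,"wy": 0,"wz": 0},{"dx": 0,"dy": 0.012,"dz": 0,"wx": 0,"wy": 0,"wz": 0},{"dx": 0,"dy": 0.016,"dz": 0,"wx": 0,"wy": 0,"wz": 0},{"dx": 0,"dy": 0.017,"dz": 0,"wx": 0,"wy": 0,"wz": 0}]}}

```text
clock: 9.1
tool_pos: [0.5405, 0.0321, 0.2668]
eef_rot: [0.707, -0.0, -0.0, -0.707]
contact_force: [0.6, 0.1, -2.0]
opening: 0.197
```

```bash
python3 - <<'E'
from h import *
st()
for n in("wrist","scene"):
    im=r.snapshot(n); cv2.imwrite(f"pics/{n}7.png",im[:,:,::-1])
st(); 
crop("pics/scene7.png","pics/s7.png",230,150,370,270,5)
E
```

```text
t 9.1 pos [0.5405 0.0321 0.2668] yaw -0.00 F [ 0.55  0.13 -1.99] op 0.197 q [ 0.05  0.81 -0.32  1.93  0.51  0.49  0.93]
t 9.2 pos [0.5406 0.0321 0.2671] yaw 0.00 F [ 0.   -0.38 -2.03] op 0.2 q [ 0.05  0.81 -0.32  1.93  0.51  0.49  0.93]
```

View pics/s7.png

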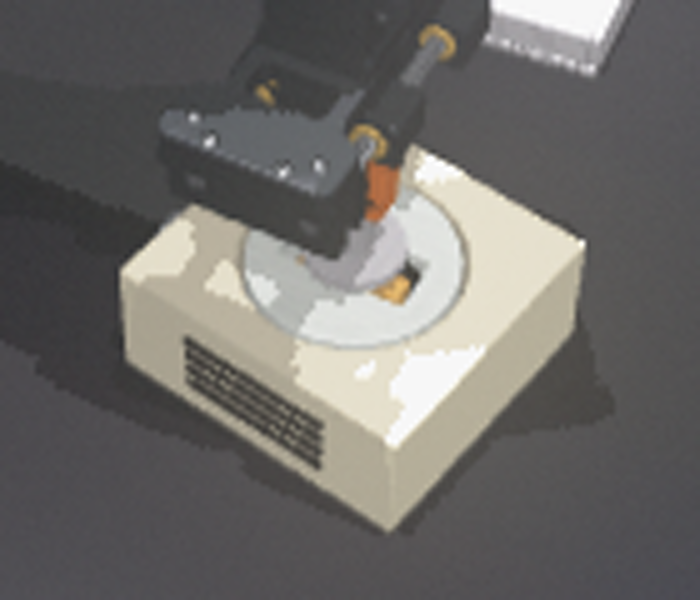

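View pics/wrist7.png

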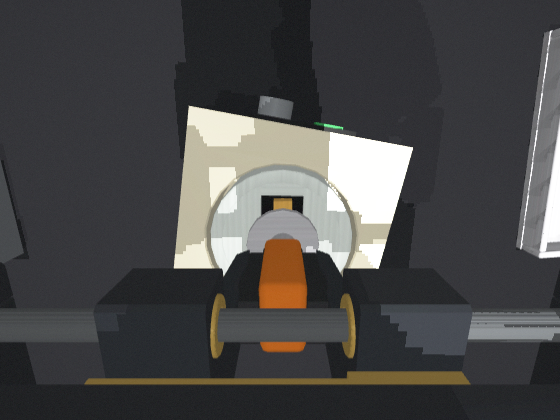

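{"method": "arm_command", "body": {"deltas": [{"dx": 0,"dy": 0.001,"dz": 0,"wx": 0,"wy": 0.08,"wz": 0},{"dx": 0,"dy": 0.001,"dz": 0,"wx": 0,"wy": 0.22,"wz": 0},{"dx": 0,"dy": 0.001,"dz": 0,"wx": 0,"wy": 0.37,"wz": 0},{"dx": 0,"dy": 0.001,"dz": 0,"wx": 0,"wy": 0.52,"wz": 0},{"dx": 0,"dy": 0.001,"dz": 0,"wx": 0,"wy": 0.6667,"wz": 0}]}}

```text
clock: 9.7
tool_pos: [0.5408, 0.0322, 0.2665]
eef_rot: [-0.682, 0.185, -0.185, 0.683]
contact_force: [0.1, -0.4, -1.1]
opening: 0.2
```

{"method": "arm_command", "body": {"deltas": [{"dx": 0,"dy": 0,"dz": 0,"wx": 0,"wy": 0.14,"wz": 0},{"dx": 0,"dy": 0,"dz": 0,"wx": 0,"wy": 0.28,"wz": 0},{"dx": 0,"dy": 0,"dz": 0,"wx": 0,"wy": 0.41,"wz": 0},{"dx": 0,"dy": 0,"dz": 0,"wx": 0,"wy": 0.54,"wz": 0},{"dx": 0,"dy": 0,"dz": 0,"wx": 0,"wy": 0.6667,"wz": 0}]}}

```text
clock: 10.2
tool_pos: [0.5408, 0.0323, 0.2665]
eef_rot: [-0.611, 0.355, -0.355, 0.612]
contact_force: [-0.1, 0.4, -2.4]
opening: 0.2
```

```bash
python3 - <<'E'
from h import *
st(); delta([.5407,.032,.266],-90)
E
```

```text
t 10.2 pos [0.5408 0.0323 0.2665] yaw -60.23 F [-0.05  0.35 -2.39] op 0.2 q [-0.11  0.79 -0.07  1.93  0.11  0.42  0.26]
d [ 0.0002  0.0005 -0.0002] w [-8.000e-04  6.615e-01 -4.000e-04] dist 0.001
```

{"method": "arm_command", "body": {"deltas": [{"dx": 0,"dy": 0,"dz": 0,"wx": 0,"wy": 0.14,"wz": 0},{"dx": 0,"dy": 0,"dz": 0,"wx": 0,"wy": 0.3,"wz": 0},{"dx": 0,"dy": 0,"dz": 0,"wx": 0,"wy": 0.46,"wz": 0},{"dx": 0,"dy": 0,"dz": 0,"wx": 0,"wy": 0.58,"wz": 0},{"dx": 0,"dy": 0,"dz": 0,"wx": 0,"wy": 0.66,"wz": 0}]}}

```text
clock: 10.7
tool_pos: [0.5408, 0.0324, 0.2665]
eef_rot: [-0.5, 0.499, -0.499, 0.501]
contact_force: [-0.7, -0.2, -2.0]
opening: 0.2
```

```bash
python3 - <<'E'
from h import *
st()
for n in("wrist","scene"):
    im=r.snapshot(n); cv2.imwrite(f"pics/{n}8.png",im[:,:,::-1])
st(); 
crop("pics/scene8.png","pics/s8.png",230,150,370,270,5)
E
```

```text
t 10.7 pos [0.5408 0.0324 0.2665] yaw -89.87 F [-0.71 -0.17 -1.96] op 0.2 q [-0.18  0.79  0.05  1.94 -0.1   0.41 -0.05]
t 10.8 pos [0.5407 0.0325 0.2665] yaw -89.69 F [ 0.2   0.18 -1.89] op 0.204 q [-0.18  0.79  0.05  1.94 -0.1   0.41 -0.04]
```

View pics/s8.png

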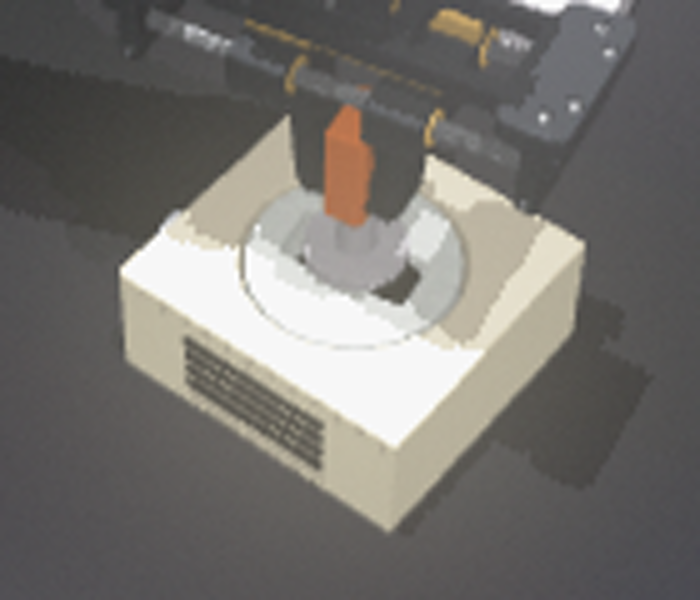

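View pics/wrist8.png

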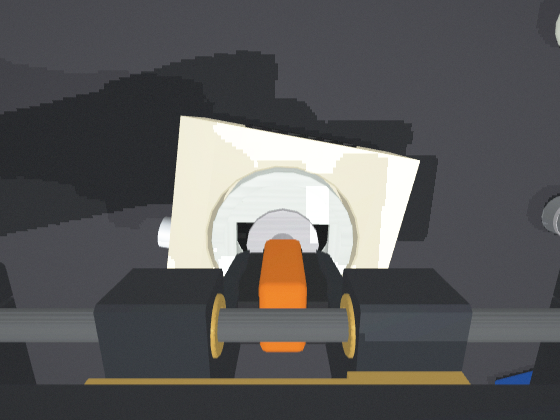

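{"method": "arm_command", "body": {"deltas": [{"dx": 0,"dy": -0.001,"dz": 0,"wx": 0,"wy": 0,"wz": 0},{"dx": 0,"dy": -0.003,"dz": 0,"wx": 0,"wy": 0,"wz": 0},{"dx": 0,"dy": -0.005,"dz": 0,"wx": 0,"wy": 0,"wz": 0},{"dx": 0,"dy": -0.007,"dz": 0,"wx": 0,"wy": 0,"wz": 0},{"dx": 0,"dy": -0.009,"dz": 0,"wx": 0,"wy": 0,"wz": 0}], "grip_force": 55}}

```text
clock: 11.3
tool_pos: [0.5405, 0.0321, 0.2753]
eef_rot: [0.501, -0.499, 0.499, -0.501]
contact_force: [-0.3, 0.4, -4.7]
opening: 0.202
```

{"method": "arm_command", "body": {"deltas": [{"dx": 0,"dy": -0.003,"dz": 0,"wx": 0,"wy": 0,"wz": 0},{"dx": 0,"dy": -0.006,"dz": 0,"wx": 0,"wy": 0,"wz": 0},{"dx": 0,"dy": -0.009,"dz": 0,"wx": 0,"wy": 0,"wz": 0},{"dx": 0,"dy": -0.012,"dz": 0,"wx": 0,"wy": 0,"wz": 0},{"dx": 0,"dy": -0.015,"dz": 0,"wx": 0,"wy": 0,"wz": 0}]}}

```text
clock: 11.8
tool_pos: [0.5407, 0.0321, 0.2906]
eef_rot: [-0.501, 0.499, -0.499, 0.501]
contact_force: [0.9, 0.4, -4.8]
opening: 0.2
```

```bash
python3 - <<'E'
from h import *
st()
for n in("wrist","scene"):
    im=r.snapshot(n); cv2.imwrite(f"pics/{n}9.png",im[:,:,::-1])
st(); 
crop("pics/scene9.png","pics/s9.png",230,150,370,270,5)
E
```

```text
t 11.8 pos [0.5407 0.0321 0.2906] yaw -89.71 F [ 0.94  0.43 -4.8 ] op 0.2 q [-0.18  0.75  0.06  1.93 -0.09  0.46 -0.05]
t 11.9 pos [0.5408 0.0321 0.2908] yaw -89.71 F [ 0.73 -0.56 -4.23] op 0.197 q [-0.18  0.75  0.06  1.93 -0.09  0.46 -0.05]
```

View pics/s9.png

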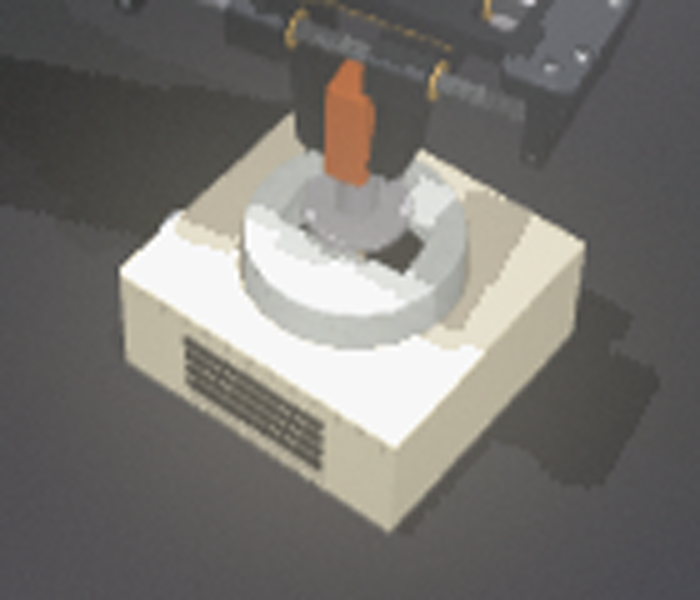

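{"method": "arm_command", "body": {"deltas": [{"dx": 0,"dy": -0.004,"dz": 0,"wx": 0,"wy": 0,"wz": 0},{"dx": 0,"dy": -0.008,"dz": 0,"wx": 0,"wy": 0,"wz": 0},{"dx": 0,"dy": -0.013,"dz": 0,"wx": 0,"wy": 0,"wz": 0},{"dx": 0,"dy": -0.018,"dz": 0,"wx": 0,"wy": 0,"wz": 0},{"dx": 0,"dy": -0.023,"dz": 0,"wx": 0,"wy": 0,"wz": 0}]}}

```text
clock: 12.4
tool_pos: [0.5407, 0.0321, 0.3138]
eef_rot: [-0.501, 0.499, -0.499, 0.501]
contact_force: [0.3, 0.0, -3.7]
opening: 0.203
```

{"method": "arm_command", "body": {"deltas": [{"dx": 0,"dy": -0.006,"dz": 0,"wx": 0,"wy": 0,"wz": 0},{"dx": 0,"dy": -0.013,"dz": 0,"wx": 0,"wy": 0,"wz": 0},{"dx": 0,"dy": -0.019,"dz": 0,"wx": 0,"wy": 0,"wz": 0},{"dx": 0,"dy": -0.023,"dz": 0,"wx": 0,"wy": 0,"wz": 0},{"dx": 0,"dy": -0.025,"dz": 0,"wx": 0,"wy": 0,"wz": 0}]}}

```text
clock: 12.9
tool_pos: [0.5407, 0.0321, 0.3389]
eef_rot: [-0.501, 0.499, -0.499, 0.501]
contact_force: [-0.2, -0.2, -2.8]
opening: 0.199
```

```bash
python3 - <<'E'
from h import *
st()
for n in("top","scene"):
    im=r.snapshot(n); cv2.imwrite(f"pics/{n}10.png",im[:,:,::-1])
st(); delta([.4835,.293,.338],-90)
crop("pics/scene10.png","pics/s10.png",210,90,380,260,4)
E
```

```text
t 12.9 pos [0.5407 0.0321 0.3389] yaw -89.71 F [-0.16 -0.24 -2.85] op 0.199 q [-0.19  0.68  0.08  1.89 -0.09  0.58 -0.05]
t 13.0 pos [0.5407 0.0321 0.3386] yaw -89.71 F [-0.36 -0.25 -3.39] op 0.203 q [-0.19  0.68  0.08  1.89 -0.09  0.58 -0.05]
d [-0.2612  0.0006 -0.0559] w [-0.0006  0.0065 -0.0001] dist 0.267
```

View pics/s10.png

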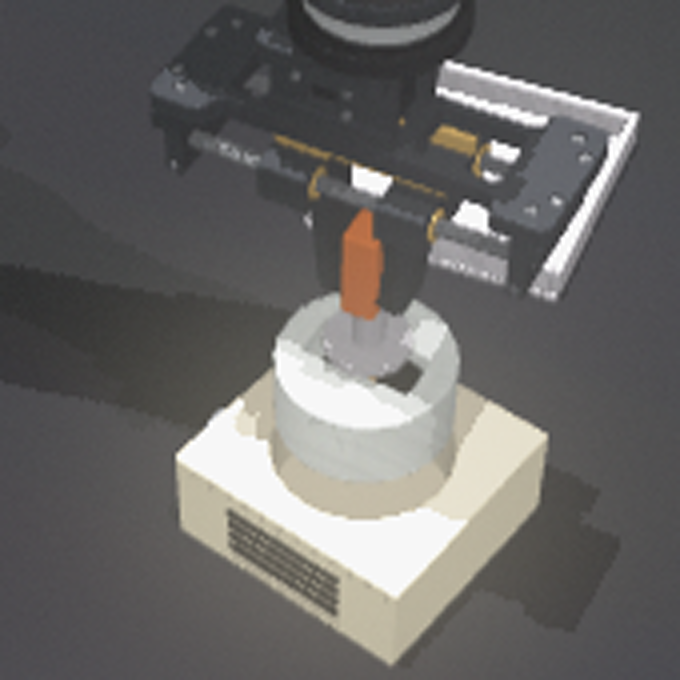

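{"method": "arm_command", "body": {"deltas": [{"dx": -0.002,"dy": 0,"dz": -0.0005,"wx": 0,"wy": 0,"wz": 0},{"dx": -0.007,"dy": 0,"dz": -0.0015,"wx": 0,"wy": 0,"wz": 0},{"dx": -0.015,"dy": 0,"dz": -0.003,"wx": 0,"wy": 0,"wz": 0},{"dx": -0.026,"dy": 0,"dz": -0.0055,"wx": 0,"wy": 0,"wz": 0},{"dx": -0.039,"dy": 0,"dz": -0.008,"wx": 0,"wy": 0,"wz": 0}]}}

```text
clock: 13.5
tool_pos: [0.5321, 0.0722, 0.3382]
eef_rot: [0.501, -0.499, 0.499, -0.501]
contact_force: [0.8, 0.5, -4.2]
opening: 0.202
```

{"method": "arm_command", "body": {"deltas": [{"dx": -0.015,"dy": 0,"dz": -0.003,"wx": 0,"wy": 0,"wz": 0},{"dx": -0.032,"dy": 0,"dz": -0.007,"wx": 0,"wy": 0,"wz": 0},{"dx": -0.049,"dy": 0,"dz": -0.0105,"wx": 0,"wy": 0,"wz": 0},{"dx": -0.066,"dy": 0,"dz": -0.014,"wx": 0,"wy": 0,"wz": 0},{"dx": -0.083,"dy": 0,"dz": -0.018,"wx": 0,"wy": 0,"wz": 0}]}}

```text
clock: 14.0
tool_pos: [0.5134, 0.1561, 0.3383]
eef_rot: [-0.502, 0.499, -0.498, 0.502]
contact_force: [-0.2, -0.2, -3.7]
opening: 0.196
```

{"method": "arm_command", "body": {"deltas": [{"dx": -0.017,"dy": 0,"dz": -0.0035,"wx": 0,"wy": 0,"wz": 0},{"dx": -0.034,"dy": 0,"dz": -0.007,"wx": 0,"wy": 0,"wz": 0},{"dx": -0.051,"dy": 0,"dz": -0.011,"wx": 0,"wy": 0,"wz": 0},{"dx": -0.068,"dy": 0,"dz": -0.0145,"wx": 0,"wy": 0,"wz": 0},{"dx": -0.083,"dy": 0,"dz": -0.018,"wx": 0,"wy": 0,"wz": 0}]}}

```text
clock: 14.5
tool_pos: [0.4947, 0.2392, 0.3383]
eef_rot: [-0.502, 0.499, -0.498, 0.502]
contact_force: [0.4, 0.2, -4.3]
opening: 0.198
```

```bash
python3 - <<'E'
from h import *
st(); delta([.4835,.293,.338],-90)
E
```

```text
t 14.5 pos [0.4947 0.2392 0.3383] yaw -89.59 F [ 0.44  0.24 -4.3 ] op 0.198 q [-0.61  0.69  0.13  1.87 -0.15  0.59 -0.38]
d [-0.0539  0.0003 -0.0108] w [ 0.0004  0.009  -0.0011] dist 0.055
```

{"method": "arm_command", "body": {"deltas": [{"dx": -0.015,"dy": 0,"dz": -0.003,"wx": 0,"wy": 0,"wz": 0},{"dx": -0.029,"dy": 0,"dz": -0.006,"wx": 0,"wy": 0,"wz": 0},{"dx": -0.041,"dy": 0,"dz": -0.0085,"wx": 0,"wy": 0,"wz": 0},{"dx": -0.05,"dy": 0,"dz": -0.01,"wx": 0,"wy": 0,"wz": 0},{"dx": -0.054,"dy": 0,"dz": -0.011,"wx": 0,"wy": 0,"wz": 0}]}}

```text
clock: 15.0
tool_pos: [0.4841, 0.292, 0.3383]
eef_rot: [-0.501, 0.499, -0.498, 0.502]
contact_force: [-0.8, 0.3, -4.6]
opening: 0.201
```

{"method": "arm_command", "body": {"deltas": [{"dx": 0,"dy": 0,"dz": 0,"wx": 0,"wy": 0,"wz": 0},{"dx": 0,"dy": 0.005,"dz": 0,"wx": 0,"wy": 0,"wz": 0},{"dx": 0,"dy": 0.012,"dz": 0,"wx": 0,"wy": 0,"wz": 0},{"dx": 0,"dy": 0.018,"dz": 0,"wx": 0,"wy": 0,"wz": 0},{"dx": 0,"dy": 0.02,"dz": 0,"wx": 0,"wy": 0,"wz": 0}]}}

```text
clock: 15.5
tool_pos: [0.4842, 0.2902, 0.3173]
eef_rot: [0.502, -0.499, 0.499, -0.5]
contact_force: [0.2, 0.1, -3.8]
opening: 0.203
```

```bash
python3 - <<'E'
from h import *
st()
for n in("wrist","scene"):
    im=r.snapshot(n); cv2.imwrite(f"pics/{n}11.png",im[:,:,::-1])
st(); delta([.4835,.293,.259],-90)
crop("pics/scene11.png","pics/s11.png",260,40,420,180,5)
E
```

```text
t 15.5 pos [0.4842 0.2902 0.3173] yaw -89.75 F [ 0.18  0.07 -3.8 ] op 0.203 q [-0.7   0.74  0.14  1.84 -0.17  0.58 -0.45]
t 15.6 pos [0.4843 0.2905 0.3177] yaw -89.73 F [-0.73  0.32 -4.37] op 0.203 q [-0.7   0.74  0.14  1.84 -0.17  0.58 -0.45]
d [-0.0025  0.0587 -0.0007] w [0.0012 0.006  0.0008] dist 0.059
```

View pics/s11.png

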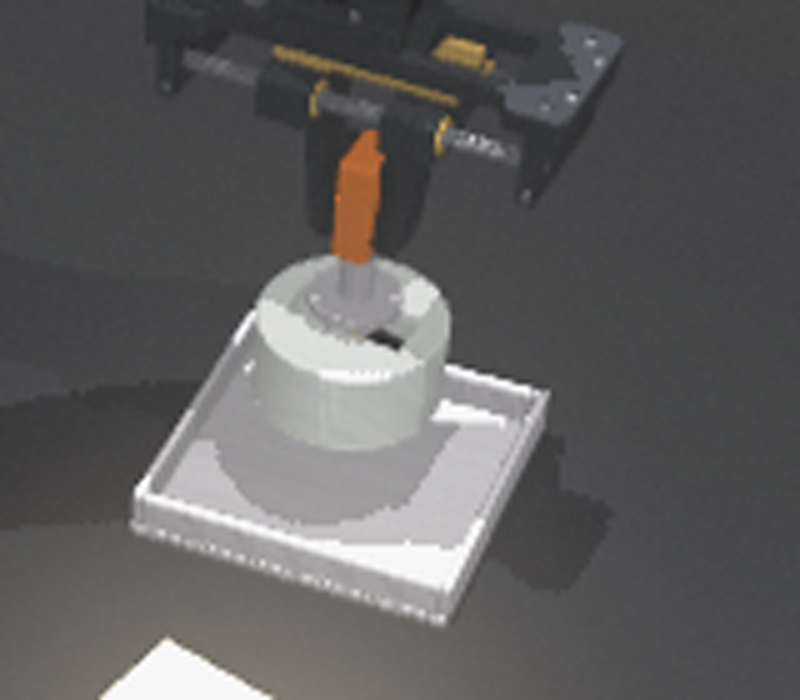

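View pics/wrist11.png

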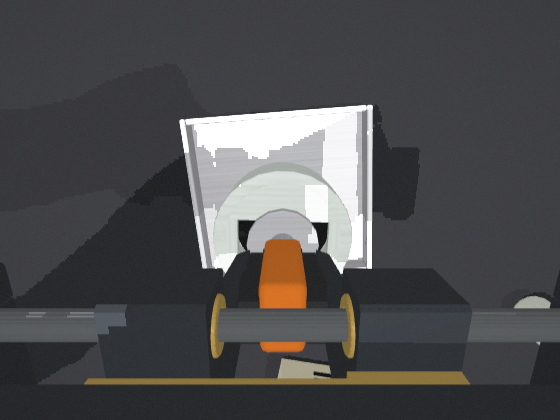

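{"method": "arm_command", "body": {"deltas": [{"dx": -0.001,"dy": 0.008,"dz": 0,"wx": 0,"wy": 0,"wz": 0},{"dx": -0.002,"dy": 0.018,"dz": 0,"wx": 0,"wy": 0,"wz": 0},{"dx": -0.002,"dy": 0.029,"dz": 0,"wx": 0,"wy": 0,"wz": 0},{"dx": -0.002,"dy": 0.039,"dz": 0,"wx": 0,"wy": 0,"wz": 0},{"dx": -0.002,"dy": 0.046,"dz": 0,"wx": 0,"wy": 0,"wz": 0}]}}

```text
clock: 16.1
tool_pos: [0.484, 0.2927, 0.2709]
eef_rot: [0.502, -0.499, 0.499, -0.501]
contact_force: [0.2, -0.1, -4.2]
opening: 0.197
```

{"method": "arm_command", "body": {"deltas": [{"dx": 0,"dy": 0.003,"dz": 0,"wx": 0,"wy": 0,"wz": 0},{"dx": 0,"dy": 0.005,"dz": 0,"wx": 0,"wy": 0,"wz": 0},{"dx": 0,"dy": 0.007,"dz": 0,"wx": 0,"wy": 0,"wz": 0},{"dx": 0,"dy": 0.008,"dz": 0,"wx": 0,"wy": 0,"wz": 0},{"dx": 0,"dy": 0.009,"dz": 0,"wx": 0,"wy": 0,"wz": 0}]}}

```text
clock: 16.6
tool_pos: [0.4844, 0.2929, 0.2635]
eef_rot: [-0.501, 0.499, -0.499, 0.502]
contact_force: [0.1, -0.1, -4.5]
opening: 0.199
```

{"method": "arm_command", "body": {"deltas": [{"dx": 0,"dy": 0.001,"dz": 0,"wx": 0,"wy": 0,"wz": 0},{"dx": 0,"dy": 0.002,"dz": 0,"wx": 0,"wy": 0,"wz": 0},{"dx": 0,"dy": 0.003,"dz": 0,"wx": 0,"wy": 0,"wz": 0},{"dx": 0,"dy": 0.004,"dz": 0,"wx": 0,"wy": 0,"wz": 0},{"dx": 0,"dy": 0.005,"dz": 0,"wx": 0,"wy": 0,"wz": 0}]}}

```text
clock: 17.1
tool_pos: [0.4844, 0.2929, 0.2584]
eef_rot: [-0.501, 0.499, -0.499, 0.501]
contact_force: [-0.2, -0.2, -1.6]
opening: 0.2
```

```bash
python3 - <<'E'
from h import *
st()
for n in("wrist","scene"):
    im=r.snapshot(n); cv2.imwrite(f"pics/{n}12.png",im[:,:,::-1])
st(); 
crop("pics/scene12.png","pics/s12.png",260,40,420,180,5)
E
```

```text
t 17.1 pos [0.4844 0.2929 0.2584] yaw -89.71 F [-0.22 -0.18 -1.65] op 0.2 q [-0.69  0.83  0.11  1.87 -0.18  0.45 -0.44]
t 17.2 pos [0.4845 0.2929 0.2584] yaw -89.71 F [-0.32 -0.31 -2.04] op 0.197 q [-0.69  0.83  0.11  1.87 -0.18  0.45 -0.44]
```

View pics/s12.png

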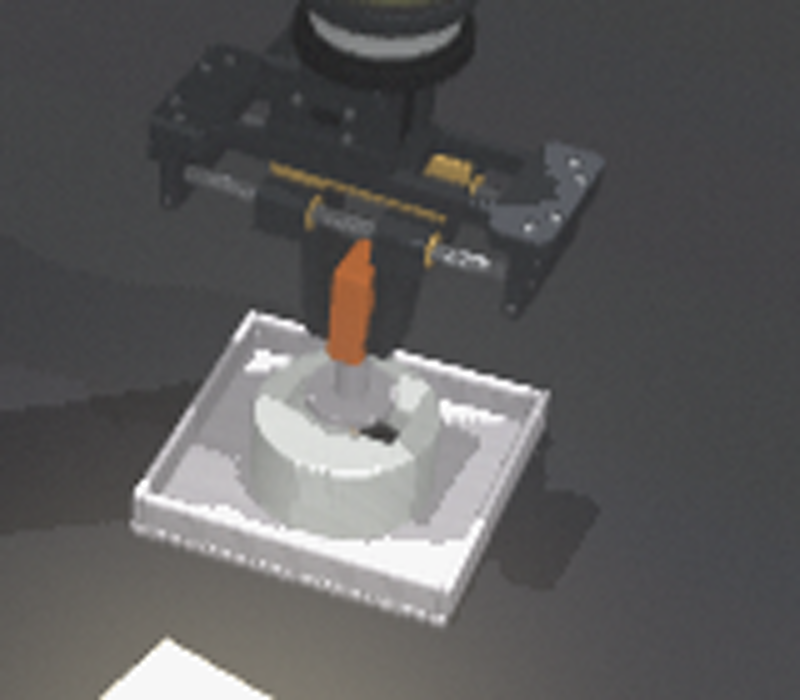

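View pics/wrist12.png

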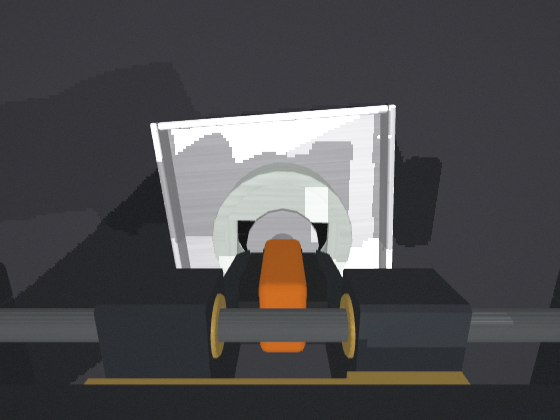

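{"method": "arm_command", "body": {"deltas": [{"dx": 0,"dy": 0.001,"dz": 0,"wx": 0,"wy": 0,"wz": 0},{"dx": 0,"dy": 0.002,"dz": 0,"wx": 0,"wy": 0,"wz": 0},{"dx": 0,"dy": 0.003,"dz": 0,"wx": 0,"wy": 0,"wz": 0},{"dx": 0,"dy": 0.004,"dz": 0,"wx": 0,"wy": 0,"wz": 0},{"dx": 0,"dy": 0.004,"dz": 0,"wx": 0,"wy": 0,"wz": 0}]}}

```text
clock: 17.7
tool_pos: [0.4843, 0.2928, 0.2542]
eef_rot: [0.501, -0.499, 0.499, -0.501]
contact_force: [-0.0, -0.0, -1.8]
opening: 0.199
```

```bash
python3 - <<'E'
from h import *
st()
E
```

```text
t 17.7 pos [0.4843 0.2928 0.2542] yaw -89.71 F [-0.04 -0.   -1.84] op 0.199 q [-0.69  0.84  0.11  1.87 -0.18  0.44 -0.44]
```

{"method": "arm_command", "body": {"deltas": [{"dx": 0,"dy": 0.001,"dz": 0,"wx": 0,"wy": 0,"wz": 0},{"dx": 0,"dy": 0.001,"dz": 0,"wx": 0,"wy": 0,"wz": 0},{"dx": 0,"dy": 0.001,"dz": 0,"wx": 0,"wy": 0,"wz": 0},{"dx": 0,"dy": 0.001,"dz": 0,"wx": 0,"wy": 0,"wz": 0},{"dx": 0,"dy": 0.001,"dz": 0,"wx": 0,"wy": 0,"wz": 0}]}}

```text
clock: 18.2
tool_pos: [0.4843, 0.2928, 0.2533]
eef_rot: [-0.501, 0.499, -0.499, 0.501]
contact_force: [0.0, 0.5, -1.3]
opening: 0.2
```

{"method": "arm_command", "body": {"deltas": [{"dx": 0,"dy": 0,"dz": 0,"wx": 0,"wy": 0,"wz": 0},{"dx": 0,"dy": 0,"dz": 0,"wx": 0,"wy": 0,"wz": 0},{"dx": 0,"dy": 0,"dz": 0,"wx": 0,"wy": 0,"wz": 0},{"dx": 0,"dy": 0,"dz": 0,"wx": 0,"wy": 0,"wz": 0},{"dx": 0,"dy": 0,"dz": 0,"wx": 0,"wy": 0,"wz": 0}], "claw": 1}}

```text
clock: 18.7
tool_pos: [0.4844, 0.2929, 0.2534]
eef_rot: [-0.501, 0.499, -0.499, 0.501]
contact_force: [1.0, -0.0, 0.1]
opening: 0.627
```

{"method": "arm_command", "body": {"deltas": [{"dx": 0,"dy": 0,"dz": 0,"wx": 0,"wy": 0,"wz": 0},{"dx": 0,"dy": 0,"dz": 0,"wx": 0,"wy": 0,"wz": 0},{"dx": 0,"dy": 0,"dz": 0,"wx": 0,"wy": 0,"wz": 0},{"dx": 0,"dy": 0,"dz": 0,"wx": 0,"wy": 0,"wz": 0},{"dx": 0,"dy": 0,"dz": 0,"wx": 0,"wy": 0,"wz": 0}]}}

```text
clock: 19.2
tool_pos: [0.4843, 0.2928, 0.2533]
eef_rot: [-0.501, 0.499, -0.499, 0.501]
contact_force: [-0.2, 0.1, -0.2]
opening: 0.998
```

```bash
python3 - <<'E'
from h import *
st()
for n in("wrist","scene"):
    im=r.snapshot(n); cv2.imwrite(f"pics/{n}13.png",im[:,:,::-1])
E
```

```text
t 19.2 pos [0.4843 0.2928 0.2533] yaw -89.71 F [-0.21  0.1  -0.22] op 0.998 q [-0.69  0.84  0.11  1.87 -0.18  0.44 -0.44]
```

View pics/wrist13.png

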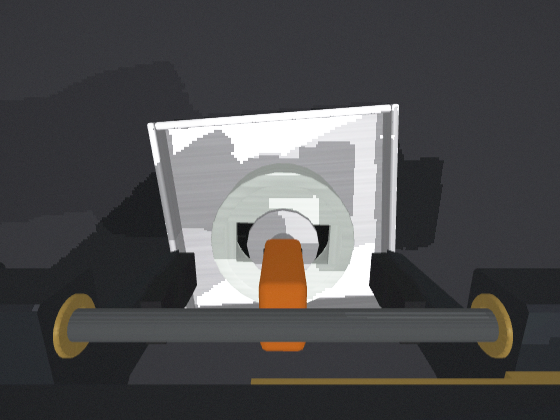

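Released, rod upright between the open fingers. Retreating straight up.

{"method": "arm_command", "body": {"deltas": [{"dx": 0,"dy": -0.008,"dz": 0,"wx": 0,"wy": 0,"wz": 0},{"dx": 0,"dy": -0.022,"dz": 0,"wx": 0,"wy": 0,"wz": 0},{"dx": 0,"dy": -0.038,"dz": 0,"wx": 0,"wy": 0,"wz": 0},{"dx": 0,"dy": -0.054,"dz": 0,"wx": 0,"wy": 0,"wz": 0},{"dx": 0,"dy": -0.07,"dz": 0,"wx": 0,"wy": 0,"wz": 0}]}}

```text
clock: 19.8
tool_pos: [0.4844, 0.2928, 0.3252]
eef_rot: [-0.501, 0.499, -0.499, 0.502]
contact_force: [0.1, 1.5, 0.7]
opening: 1.003
```

{"method": "arm_command", "body": {"deltas": [{"dx": 0,"dy": -0.016,"dz": 0,"wx": 0,"wy": 0,"wz": 0},{"dx": 0,"dy": -0.032,"dz": 0,"wx": 0,"wy": 0,"wz": 0},{"dx": 0,"dy": -0.044,"dz": 0,"wx": 0,"wy": 0,"wz": 0},{"dx": 0,"dy": -0.05,"dz": 0,"wx": 0,"wy": 0,"wz": 0},{"dx": 0,"dy": -0.05,"dz": 0,"wx": 0,"wy": 0,"wz": 0}]}}

```text
clock: 20.3
tool_pos: [0.4845, 0.2929, 0.3744]
eef_rot: [-0.501, 0.499, -0.499, 0.502]
contact_force: [0.8, 0.3, -0.1]
opening: 1.0
```

{"method": "arm_command", "body": {"deltas": [{"dx": 0,"dy": 0,"dz": 0,"wx": 0,"wy": 0,"wz": 0},{"dx": 0,"dy": 0,"dz": 0,"wx": 0,"wy": 0,"wz": 0},{"dx": 0,"dy": 0,"dz": 0,"wx": 0,"wy": 0,"wz": 0},{"dx": 0,"dy": 0,"dz": 0,"wx": 0,"wy": 0,"wz": 0},{"dx": 0,"dy": 0,"dz": 0,"wx": 0,"wy": 0,"wz": 0}]}}

```text
clock: 20.8
tool_pos: [0.4843, 0.2928, 0.373]
eef_rot: [0.501, -0.499, 0.499, -0.501]
contact_force: [0.1, -0.8, -0.2]
opening: 1.006
```

```bash
python3 - <<'E'
from h import *
st()
for n in("wrist","scene"):
    im=r.snapshot(n); cv2.imwrite(f"pics/{n}14.png",im[:,:,::-1])
E
```

```text
t 20.8 pos [0.4843 0.2928 0.373 ] yaw -89.71 F [ 0.11 -0.76 -0.23] op 1.006 q [-0.72  0.66  0.16  1.79 -0.15  0.71 -0.47]
```

View pics/wrist14.png

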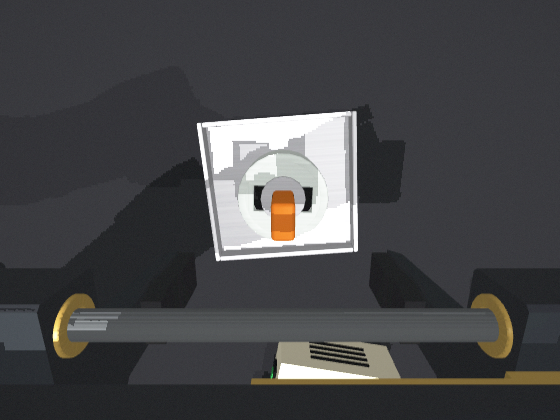

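View pics/scene14.png

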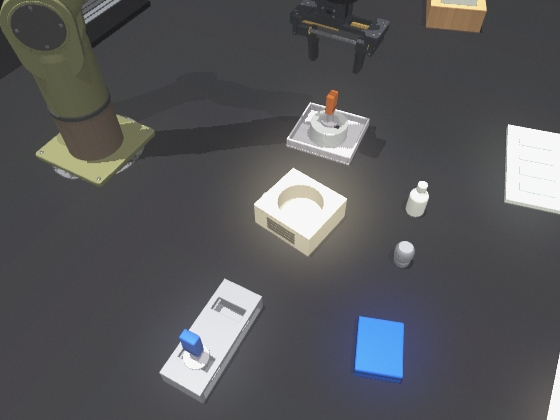

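The plug stands in the tray around scene pixel (330,128) with the orange rod upright in it. The port around (300,203) is empty, and the blue rod is still in the stand at (192,345). The gripper is clear above.

```bash
python3 -c "
from plant import r
print(r.finish_job())"
```

```text
the job is handed in; nothing more can be done
None
```

The job is done and handed in at about 21 s of the 56 s allowed. I took the orange rod from the stand, lowered its foot through the plug's slot and gave it a quarter turn to lock. The plug then came straight up out of the port, and I set it upright on the tray floor near the centre. I let go only after it was standing there.

- **Forces:** The wrist force stayed within about 5 N at every reading. It dropped from about 4.4 N to the rod's own weight as the plug touched the tray floor, and to about zero after release.
- **Last pictures:** The plug is level in the tray with the orange rod standing in it on its collar. The port is empty, the blue rod is still in the stand, and the open gripper is well clear above.
- **Disagreements:** The wrist and top cameras differed by 1–2 mm on the slot position, so I used a value in between, well inside the clearance. My first move was refused for missing fields and nothing moved. No check failed.

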